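# Stop the butcher's block from rocking

## Task

The butcher's block on the counter rocks because its one screw foot is too short. Turn the square-headed screw at its corner until all four feet stand firmly on the counter and the block does not rock on either diagonal, not screwed out too far either. Leave the mortar and the salt dish standing on the block, leave the block about where it is and the other things alone.

Things in the scene. Friction and masses are not known exactly. Their poses are not given: they have to be found in the camera images.
- block: loose butcher's block, 280 (x) x 240 (y) x 40 mm, 2.8 kg. Origin: its centre at the level of the feet's undersides; wood from z = 30 to 70 mm. Rubber feet at (+-110, +-90) mm: three fixed, that at (-110, +90) on the screw. At first it rests on the fixed three, the screw foot hanging 2 to 6 mm (unknown) clear; 2 to 6 N down on that corner rocks it over until the foot touches.
- knob: steel screw head on the block at (-110, +90) mm: a collar 34 mm across and 8 mm tall, on it a square head 28 x 28 x 30 mm, flats square to its x and y. Origin on the axis under the collar, 75 mm above foot level; head top at +38 mm. It turns without rising, friction 0.1 N m, self-holding. Clockwise from above drives its foot down 10 mm a turn (1.6 mm/rad), 3 mm or more past the right setting.
- foot_b: fixed rubber foot under the corner (-110, -90) mm of the block, origin at its underside. With the screw out too far, the block rocks about the screw's diagonal: this foot or foot_c hangs, and its corner dips when pressed
- foot_c: fixed rubber foot under the corner (+110, +90) mm of the block, origin at its underside; the fixed feet are firm domes of 12 mm radius, the screw's foot is a softer dome of 10 mm radius that yields about 1.3 mm under the 8 N it should bear
- foot_d: fixed rubber foot under the corner (+110, -90) mm of the block, across the diagonal from the screw; the mortar's weight lies towards it. Origin at its underside
- foot_b_top (a point): flush steel disc on the block's top over foot_b, at (-110, -90, 70) mm in the block's frame; a place to press
- counter: the grey worktop, its top at z = 0
- mortar: white ceramic mortar, an open bowl 104 mm across and 68 mm tall, about 0.9 kg, standing loose on the block towards the corner (+110, -90). Origin at the centre of its underside
- salt: small glass salt dish, 52 mm across and 35 mm tall, standing loose on the block near the corner (+110, +90). Origin at the centre of its underside
- mill: bystander: dark wooden pepper mill, 56 mm across and 172 mm tall, origin under its centre
- mug: bystander: blue mug, 80 mm across and 85 mm tall, origin under its centre
- jam: bystander: jar with a steel cap, 68 mm across and 90 mm tall, origin under its centre
- tin: bystander: tin, 72 mm across and 100 mm tall, origin under its centre
- spatula: bystander: black spatula lying flat on the counter to the left of the block, handle towards the robot
- saucer: bystander: white saucer, 120 mm across

How it is judged:
By the outcome, as a careful person would: the job done as asked, in the order asked, and still so for the second after the job is handed in, with the robot touching nothing.
It also fails if it takes over 72 s, if anything falls off the work surface, if the arm or the gripper's body presses on something with over 40 N, if the wrist force passes 120 N, or if a joint passes its speed limit or range.

## Robot

A 6-joint arm with a two-finger parallel gripper is mounted at the origin on the work surface. World frame = base frame: x ahead of the robot, y to its left, z up, the work surface at z = 0. Lengths are in mm, angles in rad, forces in N, time in s.
With the tool pointing down it reaches from about 350 to 775 mm from the base axis. Payload 7.3 kg.
Tool frame: the origin (TCP) lies at the very end of the fingers, on their centre line; the grasp point (between the pads) lies 19 mm behind it; z points along the fingers, y is the line along which they close (so a half turn about z gives the same grasp; the last joint's range is limited). The gripper opens to 92 mm and grips with 3 to 60 N. Pads are 19 mm wide; open, the fingers measure 130 mm over their backs; the gripper's body (75 mm by 190 mm) begins 47 mm behind the grasp point.
Start: joints at [1.031, 0.342, 1.524, -0, 1.275, -0.146], TCP at [201.43, 484.841, 226.741] pointing down, gripper open.
Joint ranges: [-2.53, 2.53], [-0.77, 2.02], [0.04, 2.7], [-1, 4.14], [0.28, 2.66], [-3.11, 3.11]. Speed limits (rad/s): [2.57, 2.57, 3.14, 3.14, 3.14, 3.14].

## Interface

Orientations are given as a unit quaternion [w, x, y, z].
In Python, from plant import env gives the robot as it stands.
- The arm moves only by the shell command python3 drive.py FILE [OPENING], which reads ROWS from the file FILE. ROWS is a JSON list that holds a single list of rows (three levels of brackets), with 1 to 5 rows, each of 6 numbers: dx, dy, dz in fractions of the full range, 1 being 1000 mm, then a rotation vector rx, ry, rz in parts of the range, where 1.0 means 4 rad; each row is the pose to reach, as a shift and turn from the pose commanded when the command began, along the tool's axes at that moment; what a row does not reach only later rows make up. A row lasts 1/12 s, in which the tool goes at most 41.7 mm and 0.125 rad, less where a joint would pass 70% of its speed; a pose out of reach is approached as far as the arm can. OPENING is the finger opening in mm, set as the command begins (- or left out keeps the last). The fingers move at their own pace and stop on an object; the grip force is fixed at half the most. Time passes only in rows, so rows that do not move let the fingers close. It prints the time, the measured TCP pose, the force, the opening and the grip force at its end. Shift and turn numbers lie between -1 and 1, and a call with a number outside is refused. Input that does not fit is refused with a message, and nothing moves.
- env.state(): the state, without advancing time (a new reading comes with each control period).
- env.capture(name): name is "side" or "top" or "wrist"; returns the picture (420x560x3 uint8, blue, green, red); there is no depth.
- env.camera_model(name): a dict with "K" (3x3 intrinsics, pixels), "world_from_camera" (4x4, takes a point from camera to world coordinates); the wrist camera has in their place "hand_eye" (4x4, takes a point from camera to tool coordinates, whose origin is the TCP and whose axes are the flange's). Camera axes: x right, y down, z forward; pixel columns grow to the right and rows downward; lengths in mm; the calibration is good to about 2 mm. The wrist camera is an equidistant fisheye: a pixel r from the principal point sees the ray r / f radians off the axis. A picture is of the moment at which its call begins: read the wrist's pose just before it. camera_model takes no time and is no camera call.
- env.sign_off(): hands the job in; it is judged then, once.
The state is a dict: "time_s": time; "joint_positions": joint angles; "qvel": joint speeds; "joint_torque": joint torques, N m; "ee_pos": TCP position; "ee_rot": TCP orientation; "contact_force": force on the tool from outside, world axes, zero at the start; "ft_torque": the same for the moment, N m; "grip_width": finger opening in mm; "finger_force": force on a finger pad.
Only numpy, scipy, OpenCV 4.12 (cv2) and the standard library are available. Lean on these libraries where they do the work, as an engineer would, in place of code of your own. Each camera call takes 0.05 s, during which the arm holds its last target. There are 200 camera calls.

## Working session

There is one attempt and no reset: what is moved stays moved. The work goes in short steps, Python scripts to look and compute and a shell command to move; the robot and the scene stay as the last step left them, time stands still between calls to the robot, and variables do not carry over. Pictures are saved under pics/ and viewed, at most 10 in all, crops included, and the job is handed in when it is done.

```bash
ls; mkdir -p pics; cat > h.py <<'E'
import numpy as np,cv2,json
from plant import env
from scipy.spatial.transform import Rotation as R
def snap(n,f):
    im=env.capture(n); cv2.imwrite('pics/'+f+'.png',im); return im
def ray(n,u,v):
    m=env.camera_model(n);K=np.array(m['K']);T=np.array(m['world_from_camera'])
    d=T[:3,:3]@np.linalg.solve(K,[u,v,1.]);return T[:3,3],d/np.linalg.norm(d)
def onz(n,u,v,z):
    o,d=ray(n,u,v);return o+d*(z-o[2])/d[2]
def tri(r1,r2):
    (a,d),(b,e)=r1,r2
    s=np.linalg.lstsq(np.c_[d,-e],b-a,rcond=None)[0]
    p,q=a+s[0]*d,b+s[1]*e
    return (p+q)/2,np.linalg.norm(p-q)
def proj(n,p):
    m=env.camera_model(n);K=np.array(m['K']);T=np.linalg.inv(np.array(m['world_from_camera']))
    c=K@(T[:3,:3]@np.array(p,float)+T[:3,3]);return c[:2]/c[2]
E
python3 - <<'E'
from h import *
np.set_printoptions(precision=2,suppress=True)
a=snap('top','t0');b=snap('side','s0')
s=env.state();print({k:s[k] for k in('time_s','ee_pos','ee_rot','contact_force','ft_torque','grip_width')})
for n in('top','side'):print(env.camera_model(n))
E
```

```text
drive.py
pics
plant.py
{'time_s': 0.1, 'ee_pos': array([201.24, 484.54, 226.15]), 'ee_rot': array([-0.  ,  0.2 ,  0.98, -0.  ]), 'contact_force': array([ 0.76, -0.19, -0.35]), 'ft_torque': array([ 0.  , -0.02, -0.01]), 'grip_width': 91.78675441737143}
{'K': array([[439.54,   0.  , 278.85],
       [  0.  , 439.54, 214.07],
       [  0.  ,   0.  ,   1.  ]]), 'world_from_camera': array([[  -0.02,   -0.98,    0.18,  276.52],
       [  -1.  ,    0.02,    0.03,  -19.88],
       [  -0.03,   -0.18,   -0.98, 1436.4 ],
       [   0.  ,    0.  ,    0.  ,    1.  ]])}
{'K': array([[430.31,   0.  , 277.21],
       [  0.  , 430.31, 206.65],
       [  0.  ,   0.  ,   1.  ]]), 'world_from_camera': array([[   0.9 ,   -0.29,    0.31,  158.02],
       [  -0.43,   -0.62,    0.66, -741.72],
       [   0.  ,   -0.73,   -0.69,  886.52],
       [   0.  ,    0.  ,    0.  ,    1.  ]])}
```

View pics/t0.png

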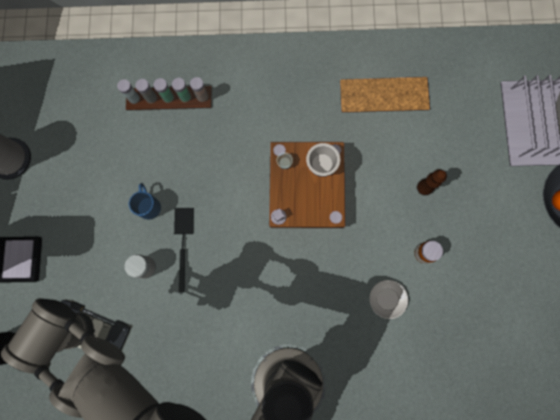

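View pics/s0.png

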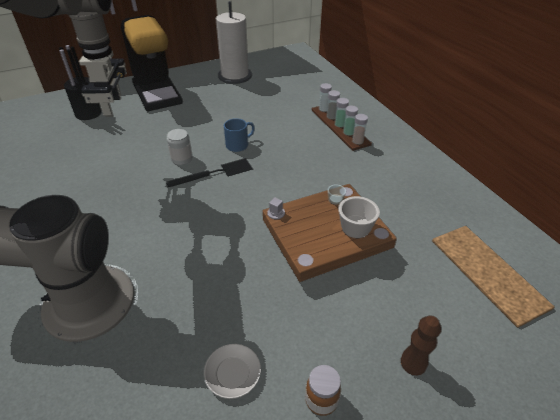

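Top view: block spans about px (270,142)–(345,228), with the knob at (280,214), the foot_b disc at (336,217), the mortar at (323,160) and the salt at (285,159). In the side view the knob is at (276,205) and the foot_b disc at (306,260).

```bash
python3 - <<'E'
from h import *
np.set_printoptions(precision=1,suppress=True)
t=cv2.imread('pics/t0.png');s=cv2.imread('pics/s0.png')
tc=cv2.resize(t[130:240,255:360],None,fx=5,fy=5,interpolation=cv2.INTER_CUBIC)[:, :]
sc=cv2.resize(s[180:285,250:400],None,fx=5,fy=5,interpolation=cv2.INTER_CUBIC)
cv2.imwrite('pics/t0c.png',tc);cv2.imwrite('pics/s0c.png',sc)
h=cv2.cvtColor(t,cv2.COLOR_BGR2HSV)
m=cv2.inRange(h,(0,70,50),(20,255,255));m[:130]=0;m[240:]=0;m[:,:255]=0;m[:,360:]=0
m=cv2.morphologyEx(m,cv2.MORPH_CLOSE,np.ones((25,25)))
c=max(cv2.findContours(m,0,1)[0],key=cv2.contourArea)
P=np.array([onz('top',*p[0],72) for p in c],np.float32)
r=cv2.minAreaRect(P[:,:2]);print(r)
E
```

```text
Traceback (most recent call last):
cv2.error: OpenCV(4.12.0) /io/opencv/modules/imgproc/src/convhull.cpp:143: error: (-215:Assertion failed) total >= 0 && (depth == CV_32F || depth == CV_32S) in function 'convexHull'
```

View pics/t0c.png

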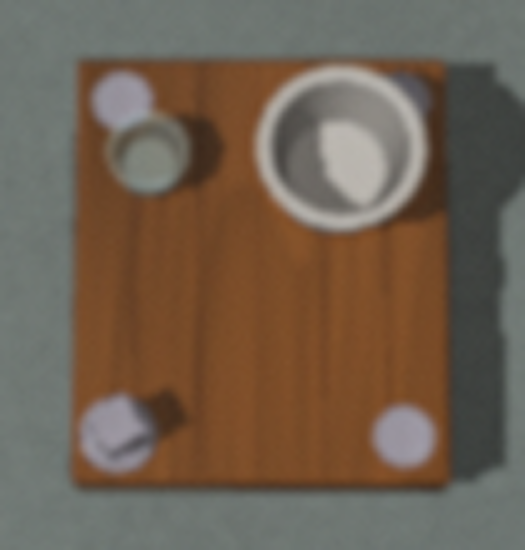

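View pics/s0c.png

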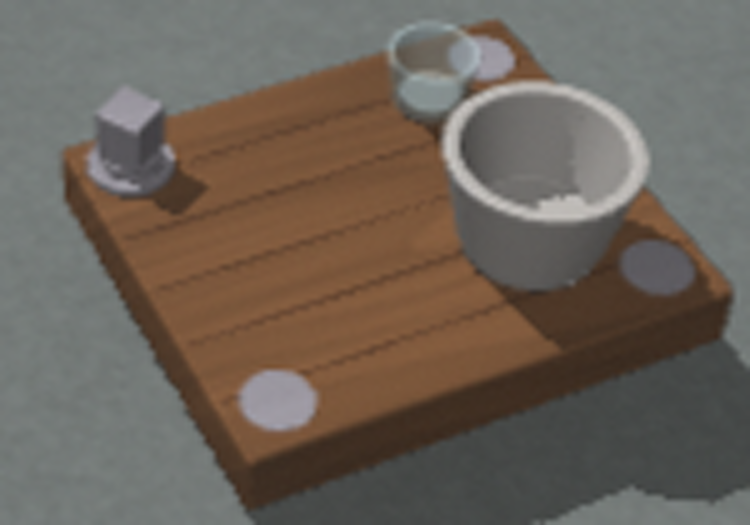

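The crops show the knob head clearly turned relative to the block. Its top corners in the side crop are at about (127,88), (165,103), (137,128) and (96,112). The discs are at (278,400), (657,267) and (482,58).

```bash
python3 - <<'E'
from h import *
np.set_printoptions(precision=1,suppress=True)
f=lambda x,y,o:((x+.5)/5-.5+o[0],(y+.5)/5-.5+o[1])
so,to=(250,180),(255,130)
C=np.array([onz('side',*f(*p,so),113) for p in[(127,88),(165,103),(137,128),(96,112)]])
print(C,C.mean(0));e=np.roll(C,-1,0)-C;print(np.linalg.norm(e,axis=1),np.degrees(np.arctan2(e[:,1],e[:,0])))
for n,a,b in[('fb',(278,400),(404,436)),('fc',(482,58),(122,100))]:
  p=tri(ray('side',*f(*a,so)),ray('top',*f(*b,to)));print(n,p)
print('collar top', onz('side',*f(131,165,so),83),onz('top',*f(117,434,to),83))
print('fd',onz('side',*f(657,267,so),70))
q=tri(ray('side',*f(131,108,so)),ray('top',*f(113,423,to)));print('head',q)
print('mortar',onz('top',*f(341,148,to),138),'salt',onz('top',*f(148,153,to),100))
for n,c in[('top',[(77,60),(447,60),(447,485),(73,485)])]:
  P=np.array([onz(n,*f(*p,to),70) for p in c]);print(P)
print(np.array(env.camera_model('wrist')['hand_eye']),env.camera_model('wrist')['K'])
s=env.state();print(R.from_quat(s['ee_rot'],scalar_first=True).as_matrix())
E
```

```text
[[516.7  30.9 113. ]
 [529.9  11.6 113. ]
 [508.2   0.4 113. ]
 [493.9  20.8 113. ]] [512.2  15.9 113. ]
[23.4 24.4 24.9 24.9] [ -55.6 -152.8  125.1   23.9]
fb (array([ 507.9, -162.5,   69.5]), np.float64(0.7773967086840334))
fc (array([733.1,  11.2,  68.8]), np.float64(1.3603505631488189))
collar top [506.6   4.5  83. ] [511.3  17.6  83. ]
fd [ 726.5 -168.2   70. ]
head (array([513.6,  19.2, 109.5]), np.float64(6.606491350705702e-05))
mortar [ 676.3 -124.1  138. ] salt [687.9  -5.5 100. ]
[[ 761.3   39.8   70. ]
 [ 754.7 -200.1   70. ]
 [ 476.5 -188.1   70. ]
 [ 481.6   46.2   70. ]]
[[   0.    -1.    -0.3   73.6]
 [   1.    -0.     0.    -0. ]
 [  -0.    -0.3    1.  -157.9]
 [   0.     0.     0.     1. ]] [[325.2   0.  277.8]
 [  0.  325.2 209. ]
 [  0.    0.    1. ]]
[[-0.9  0.4 -0. ]
 [ 0.4  0.9 -0. ]
 [ 0.  -0.  -1. ]]
```

```bash
cat >> h.py <<'E'
def rel(p,yaw=None):
    s=env.state();M=R.from_quat(s['ee_rot'],scalar_first=True).as_matrix()
    d=M.T@(np.array(p,float)-s['ee_pos']); y=np.degrees(np.arctan2(M[1,1],M[0,1]))
    print('shift',d.round(2),'yaw',y.round(2),'rz', None if yaw is None else -np.radians(yaw-y).round(4),'tilt',M[:,2].round(4),'t',s['time_s'],'j6',s['joint_positions'][5])
def wray(u,v,s):
    m=env.camera_model('wrist');K=np.array(m['K']);H=np.array(m['hand_eye'])
    x=(np.array([u,v])-K[:2,2])/K[0,0];r=np.hypot(*x)
    d=np.r_[x*np.sinc(r/np.pi)/1.,np.cos(r)]
    M=R.from_quat(s['ee_rot'],scalar_first=True).as_matrix()
    return M@H[:3,3]+s['ee_pos'],M@H[:3,:3]@d
E
python3 -c "
from h import *
rel((513,17.5,190),120)"
```

```text
shift [-467.1  -311.63   36.46] yaw 67.44 rz -0.9174 tilt [-7.0e-04 -1.1e-03 -1.0e+00] t 0.1 j6 -0.14601616226623573
```

The rows are not in the units I measure in: shifts go in shares of 1000 mm and turns go in shares of 4 rad. I convert before sending: -156 mm is -0.156, -125 mm is -0.125.

```bash
echo '[[[-0.031,-0.021,0.002,0,0,0],[-0.062,-0.042,0.005,0,0,0],[-0.093,-0.062,0.007,0,0,0],[-0.125,-0.083,0.01,0,0,0],[-0.156,-0.104,0.012,0,0,0]]]' > next.json && python3 drive.py next.json
echo '[[[-0.031,-0.021,0.002,0,0,0],[-0.062,-0.042,0.005,0,0,0],[-0.093,-0.062,0.007,0,0,0],[-0.125,-0.083,0.01,0,0,0],[-0.156,-0.104,0.012,0,0,0]]]' > next.json && python3 drive.py next.json
echo '[[[-0.031,-0.021,0.002,0,0,0],[-0.062,-0.042,0.005,0,0,0],[-0.093,-0.062,0.007,0,0,0],[-0.125,-0.083,0.01,0,0,0],[-0.155,-0.104,0.012,0,0,0]]]' > next.json && python3 drive.py next.json
echo '[[[0,0,0,0,0,-0.03],[0,0,0,0,0,-0.06],[0,0,0,0,0,-0.09],[0,0,0,0,0,-0.12],[0,0,0,0,0,-0.15]]]' > next.json && python3 drive.py next.json
echo '[[[0,0,0,0,0,-0.0275],[0,0,0,0,0,-0.055],[0,0,0,0,0,-0.0793],[0,0,0,0,0,-0.0793]]]' > next.json && python3 drive.py next.json
python3 - <<'E'
from h import *
rel((513,17.5,190),120)
s=env.state();im=snap('wrist','w0')
json.dump({k:list(s[k]) for k in('ee_pos','ee_rot')},open('w0.json','w'))
E
```

```text
time_s: 0.52
ee_pos: [305.9, 327.3, 214.3]
ee_rot: [-0.0, 0.195, 0.981, -0.0]
contact_force: [1.4, 0.2, 0.4]
grip_width: 91.7
finger_force: 0.0
time_s: 0.93
ee_pos: [410.2, 171.3, 202.4]
ee_rot: [-0.0, 0.196, 0.981, -0.0]
contact_force: [0.7, 0.5, 0.4]
grip_width: 91.5
finger_force: 0.0
time_s: 1.35
ee_pos: [513.6, 15.6, 190.2]
ee_rot: [-0.0, 0.196, 0.981, 0.0]
contact_force: [0.9, 0.8, 1.5]
grip_width: 91.9
finger_force: 0.0
time_s: 1.77
ee_pos: [512.7, 17.4, 190.2]
ee_rot: [-0.001, -0.106, 0.994, 0.0]
contact_force: [-0.4, -0.2, -0.3]
grip_width: 91.8
finger_force: 0.0
time_s: 2.1
ee_pos: [512.7, 17.6, 190.4]
ee_rot: [-0.0, -0.26, 0.966, 0.0]
contact_force: [-0.2, -0.7, 0.1]
grip_width: 92.3
finger_force: 0.0
shift [-0.2  -0.18  0.37] yaw 120.17 rz 0.003 tilt [-8.e-04  2.e-04 -1.e+00] t 2.1 j6 -2.2127255703298214
```

View pics/w0.png

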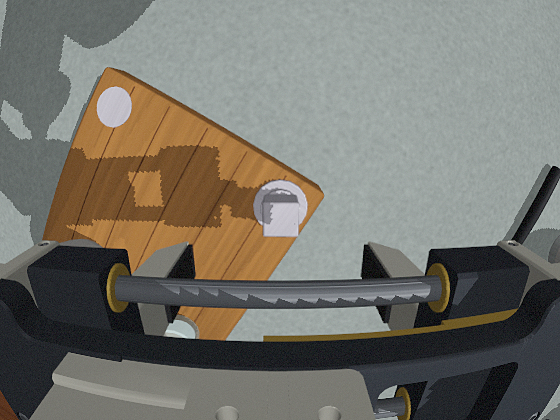

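The wrist view shows the head top as a bright square at about (263..299, 203..237), nearly aligned with the fingers.

```bash
python3 - <<'E'
from h import *
np.set_printoptions(precision=1,suppress=True)
im=cv2.imread('pics/w0.png');s=json.load(open('w0.json'));s={k:np.array(v) for k,v in s.items()}
cv2.imwrite('pics/w0c.png',cv2.resize(im[170:245,240:320],None,fx=8,fy=8,interpolation=cv2.INTER_CUBIC))
E
```

```text
(no output)
```

View pics/w0c.png

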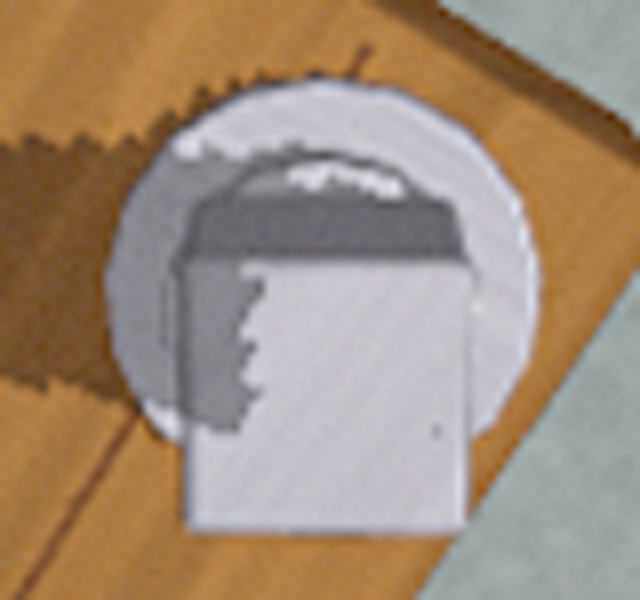

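The head-top corners in the crop are about (180,262), (470,262), (466,532) and (187,530). I'll cast these onto the top plane and triangulate against the side view.

```bash
python3 - <<'E'
from h import *
np.set_printoptions(precision=1,suppress=True)
s=json.load(open('w0.json'));s={k:np.array(v) for k,v in s.items()}
f=lambda x,y:((x+.5)/8-.5+240,(y+.5)/8-.5+170)
W=[(180,262),(470,262),(466,532),(187,530)]
def wz(u,v,z):
    o,d=wray(u,v,s);return o+d*(z-o[2])/d[2]
C=np.array([wz(*f(*p),113) for p in W]);e=np.roll(C,-1,0)-C
print(C.mean(0),np.linalg.norm(e,axis=1),np.degrees(np.arctan2(e[:,1],e[:,0])))
g=lambda x,y:((x+.5)/5-.5+250,(y+.5)/5-.5+180)
S=np.array([(127,88),(165,103),(137,128),(96,112)])
c=np.mean([f(*p) for p in W],0)
print(tri(wray(*c,s),ray('side',*g(*S.mean(0)))))
print('collar',wz(*f(322,280),83),'fb',wz(114,106,70))
print(tri(wray(114,106,s),ray('side',*g(278,400))))
E
```

```text
[513.5  19.9 113. ] [27.2 27.  27.  26.8] [ 120.2   30.4  -60.3 -149.2]
(array([514.5,  20.7, 108.1]), np.float64(0.21852087891596414))
collar [510.5  18.   83. ] fb [ 508.5 -159.    70. ]
(array([ 508.9, -160.5,   66.8]), np.float64(0.426799016045684))
```

```bash
python3 -c "
from h import *
rel((513.5,19.3,118),120.2)"
```

```text
shift [-1.54  1.1  72.4 ] yaw 119.87 rz -0.0058 tilt [-7.e-04  2.e-04 -1.e+00] t 2.15 j6 -2.2074390551864402
```

To row units: 69 mm is 0.069, 60 mm is 0.06.

```bash
echo '[[[-0.0015,0.001,0.02,0,0,0],[-0.0015,0.001,0.04,0,0,0],[-0.0015,0.001,0.06,0,0,0],[-0.0015,0.001,0.069,0,0,0],[-0.0015,0.001,0.069,0,0,0]]]' > next.json && python3 drive.py next.json 0
echo '[[[0,0,0,0,0,0],[0,0,0,0,0,0],[0,0,0,0,0,0],[0,0,0,0,0,0]]]' > next.json && python3 drive.py next.json
for i in 1 2 3 4 5 6 7; do echo '[[[0,0,0.001,0,0,0],[0,0,0.001,0,0,0]]]' > next.json && python3 drive.py next.json | egrep 'pos|force|time' | tr '\n' ' '; echo; done
```

```text
time_s: 2.57
ee_pos: [512.3, 19.3, 119.7]
ee_rot: [-0.002, -0.258, 0.966, 0.001]
contact_force: [0.5, -0.8, -0.3]
grip_width: 63.3
finger_force: 0.0
time_s: 2.9
ee_pos: [514.4, 19.1, 122.7]
ee_rot: [0.001, -0.258, 0.966, -0.0]
contact_force: [0.3, -1.2, -0.5]
grip_width: 36.2
finger_force: 0.0
time_s: 3.07 ee_pos: [513.9, 19.1, 121.0] contact_force: [-0.4, 0.8, 0.2] finger_force: 0.0 
time_s: 3.23 ee_pos: [513.7, 19.2, 119.7] contact_force: [-0.9, 0.3, -0.6] finger_force: 0.0 
time_s: 3.4 ee_pos: [513.7, 19.2, 118.5] contact_force: [0.9, 0.9, 1.1] finger_force: 0.0 
time_s: 3.57 ee_pos: [513.7, 19.2, 117.5] contact_force: [-1.2, -0.3, -0.3] finger_force: 0.0 
time_s: 3.73 ee_pos: [513.7, 19.2, 116.5] contact_force: [-0.6, 0.5, 0.1] finger_force: 0.0 
time_s: 3.9 ee_pos: [513.7, 19.2, 115.5] contact_force: [0.3, 0.1, 0.0] finger_force: 0.0 
time_s: 4.07 ee_pos: [513.7, 19.2, 114.5] contact_force: [-0.4, 0.0, -0.6] finger_force: 0.0
```

To row units: 0.7 mm is 0.0007.

```bash
for i in 1 2 3 4 5 6 7; do echo '[[[0,0,0.0007,0,0,0],[0,0,0.0007,0,0,0],[0,0,0.0007,0,0,0]]]' > next.json && python3 drive.py next.json | egrep 'pos|cont|time|width' | tr '\n' ' '; echo; done
```

```text
time_s: 4.32 ee_pos: [513.7, 19.2, 114.0] contact_force: [0.2, -0.1, 0.8] grip_width: 0.2 
time_s: 4.57 ee_pos: [513.7, 19.2, 113.3] contact_force: [0.7, -0.3, 0.6] grip_width: 0.4 
time_s: 4.82 ee_pos: [513.8, 19.2, 112.6] contact_force: [0.2, -0.2, 0.1] grip_width: 0.0 
time_s: 5.07 ee_pos: [513.8, 19.2, 112.2] contact_force: [-1.0, 0.6, 4.6] grip_width: 0.3 
time_s: 5.32 ee_pos: [513.6, 19.5, 111.6] contact_force: [-3.9, 1.7, 6.5] grip_width: 0.5 
time_s: 5.57 ee_pos: [513.3, 19.8, 110.9] contact_force: [-2.9, 3.6, 7.9] grip_width: 0.4 
time_s: 5.82 ee_pos: [513.1, 20.2, 110.3] contact_force: [-3.2, 3.5, 8.3] grip_width: 0.4
```

To row units: 0.7 mm is 0.0007.

```bash
for i in 1 2 3 4 5; do echo '[[[0,0,0.0007,0,0,0],[0,0,0.0007,0,0,0],[0,0,0.0007,0,0,0]]]' > next.json && python3 drive.py next.json | egrep 'pos|cont|time|width' | tr '\n' ' '; echo; done
```

```text
time_s: 6.07 ee_pos: [512.9, 20.4, 109.6] contact_force: [-4.7, 5.7, 9.3] grip_width: 0.2 
time_s: 6.32 ee_pos: [512.8, 20.6, 109.1] contact_force: [-5.8, 6.4, 12.7] grip_width: 0.3 
time_s: 6.57 ee_pos: [512.6, 20.8, 108.7] contact_force: [-7.7, 7.3, 13.8] grip_width: 0.4 
time_s: 6.82 ee_pos: [512.6, 20.9, 108.4] contact_force: [-8.5, 7.5, 18.1] grip_width: 0.4 
time_s: 7.07 ee_pos: [512.5, 21.1, 108.1] contact_force: [-10.1, 8.8, 21.9] grip_width: 0.4
```

To row units: -18 mm is -0.018, -10 mm is -0.01.

```bash
echo '[[[0,0,-0.01,0,0,0],[0,0,-0.018,0,0,0],[0,0,-0.018,0,0,0],[0,0,-0.018,0,0,0],[0,0,-0.018,0,0,0]]]' > next.json && python3 drive.py next.json 70
echo '[[[0,0,0,0,0,0],[0,0,0,0,0,0],[0,0,0,0,0,0],[0,0,0,0,0,0],[0,0,0,0,0,0]]]' > next.json && python3 drive.py next.json
python3 - <<'E'
from h import *
rel((513.5,19.3,87),120.2)
snap('side','s1')
a=cv2.imread('pics/s0.png').astype(int);b=cv2.imread('pics/s1.png').astype(int)
print(np.abs(a-b)[210:285,290:400].mean())
E
```

```text
time_s: 7.48
ee_pos: [513.7, 19.0, 123.9]
ee_rot: [-0.0, -0.259, 0.966, 0.0]
contact_force: [0.2, -0.2, -0.5]
grip_width: 29.2
finger_force: 0.0
time_s: 7.9
ee_pos: [513.7, 19.1, 124.1]
ee_rot: [-0.0, -0.259, 0.966, 0.0]
contact_force: [0.2, -0.4, 0.3]
grip_width: 62.3
finger_force: 0.0
shift [ 0.1   0.24 37.14] yaw 119.98 rz -0.0039 tilt [-3.e-04  1.e-04 -1.e+00] t 7.9 j6 -2.206006465513835
11.044525252525252
```

```bash
echo '[[[0,0,0.012,0,0,0],[0,0,0.024,0,0,0],[0,0,0.037,0,0,0],[0,0,0.037,0,0,0]]]' > next.json && python3 drive.py next.json
echo '[[[0,0,0,0,0,0],[0,0,0,0,0,0],[0,0,0,0,0,0],[0,0,0,0,0,0],[0,0,0,0,0,0]]]' > next.json && python3 drive.py next.json 0
echo '[[[0,0,0,0,0,0],[0,0,0,0,0,0],[0,0,0,0,0,0]]]' > next.json && python3 drive.py next.json
```

```text
time_s: 8.28
ee_pos: [512.3, 19.3, 85.3]
ee_rot: [-0.002, -0.259, 0.966, 0.001]
contact_force: [-0.7, 0.3, 0.3]
grip_width: 70.4
finger_force: 0.0
time_s: 8.7
ee_pos: [514.1, 19.1, 87.9]
ee_rot: [0.001, -0.259, 0.966, -0.0]
contact_force: [1.1, 0.1, 0.0]
grip_width: 41.3
finger_force: 0.0
time_s: 8.95
ee_pos: [513.7, 19.4, 87.5]
ee_rot: [0.0, -0.259, 0.966, 0.0]
contact_force: [-0.6, 2.8, 2.4]
grip_width: 28.0
finger_force: 30.0
```

To row units: 0.5 rad is 0.125.

```bash
for i in 1 2 3; do echo '[[[0,0,0,0,0,0.025],[0,0,0,0,0,0.05],[0,0,0,0,0,0.075],[0,0,0,0,0,0.1],[0,0,0,0,0,0.125]]]' > next.json && python3 drive.py next.json| egrep 'pos|cont|time|width' | tr '\n' ' '; echo; done; python3 -c "
from h import *
s=env.state();print(s['ft_torque']);rel((513.5,19.3,87))"
```

```text
time_s: 9.37 ee_pos: [513.6, 19.7, 87.5] contact_force: [-1.8, 3.6, 3.5] grip_width: 27.6 
time_s: 9.78 ee_pos: [513.7, 19.9, 87.6] contact_force: [-1.1, 4.1, 3.1] grip_width: 27.6 
time_s: 10.2 ee_pos: [513.9, 20.1, 87.6] contact_force: [0.3, 5.4, 2.7] grip_width: 27.7 
[0.77955374 0.02884608 0.12491719]
shift [-0.44 -0.74  0.57] yaw 33.76 rz None tilt [ 5.0e-04  1.3e-03 -1.0e+00] t 10.2 j6 -0.7012451339747108
```

To row units: 0.25 rad is 0.0625.

```bash
for i in 1 2 3 4; do echo '[[[0,0,0,0,0,0.025],[0,0,0,0,0,0.05],[0,0,0,0,0,0.0625],[0,0,0,0,0,0.0625]]]' > next.json && python3 drive.py next.json| egrep 'pos|cont|time|width' | tr '\n' ' '; echo; done; python3 -c "
from h import *
s=env.state();print(s['ft_torque']);rel((513.5,19.3,87))"
```

```text
time_s: 10.53 ee_pos: [514.0, 20.1, 87.6] contact_force: [-0.3, 5.4, 1.4] grip_width: 27.9 
time_s: 10.87 ee_pos: [514.1, 20.1, 87.6] contact_force: [0.5, 5.1, 1.7] grip_width: 27.5 
time_s: 11.2 ee_pos: [514.3, 20.1, 87.7] contact_force: [1.0, 5.3, 2.8] grip_width: 27.9 
time_s: 11.53 ee_pos: [514.4, 20.0, 87.8] contact_force: [1.0, 5.7, 3.6] grip_width: 27.8 
[ 0.82716894 -0.04420853 -0.10037124]
shift [-1.02 -0.59  0.78] yaw -23.39 rz None tilt [ 0.0018  0.0013 -1.    ] t 11.5333 j6 0.2961286921995279
```

To row units: -30 mm is -0.03, -22 mm is -0.022.

```bash
echo '[[[0,0,0,0,0,0],[0,0,0,0,0,0],[0,0,0,0,0,0],[0,0,0,0,0,0],[0,0,0,0,0,0]]]' > next.json && python3 drive.py next.json 60
echo '[[[0,0,-0.01,0,0,0],[0,0,-0.022,0,0,0],[0,0,-0.03,0,0,0],[0,0,-0.03,0,0,0],[0,0,-0.03,0,0,0]]]' > next.json && python3 drive.py next.json
echo '[[[0,0,0,0,0,0],[0,0,0,0,0,0],[0,0,0,0,0,0],[0,0,0,0,0,0],[0,0,0,0,0,0]]]' > next.json && python3 drive.py next.json 0
echo '[[[0,0,0,0,0,0],[0,0,0,0,0,0],[0,0,0,0,0,0],[0,0,0,0,0,0]]]' > next.json && python3 drive.py next.json
```

```text
time_s: 11.95
ee_pos: [513.7, 19.0, 87.2]
ee_rot: [-0.0, 0.835, 0.55, -0.0]
contact_force: [0.8, 0.4, -0.2]
grip_width: 56.5
finger_force: 0.0
time_s: 12.37
ee_pos: [514.1, 19.1, 118.0]
ee_rot: [0.0, 0.835, 0.55, 0.001]
contact_force: [0.2, 0.1, -0.3]
grip_width: 59.8
finger_force: 0.0
time_s: 12.78
ee_pos: [513.7, 19.2, 117.0]
ee_rot: [-0.0, 0.835, 0.55, -0.0]
contact_force: [-1.3, 0.3, 0.4]
grip_width: 31.5
finger_force: 0.0
time_s: 13.12
ee_pos: [513.8, 19.2, 117.3]
ee_rot: [-0.0, 0.835, 0.55, 0.0]
contact_force: [0.2, -0.4, -0.5]
grip_width: 4.3
finger_force: 0.0
```

To row units: 4 mm is 0.004, 2 mm is 0.002.

```bash
echo '[[[0,0,0.002,0,0,0],[0,0,0.004,0,0,0],[0,0,0.004,0,0,0]]]' > next.json && python3 drive.py next.json | egrep 'pos|cont|time|width' | tr '\n' ' '; echo; for i in 1 2 3 4 5 6; do echo '[[[0,0,0.0005,0,0,0],[0,0,0.0005,0,0,0],[0,0,0.0005,0,0,0],[0,0,0.0005,0,0,0]]]' > next.json && python3 drive.py next.json | egrep 'pos|cont|time' | tr '\n' ' '; echo; done
```

```text
time_s: 13.37 ee_pos: [513.5, 19.2, 112.8] contact_force: [-0.4, 0.2, 0.3] grip_width: 0.3 
time_s: 13.7 ee_pos: [513.8, 19.1, 112.9] contact_force: [-0.4, -0.1, -0.2] 
time_s: 14.03 ee_pos: [513.9, 19.2, 112.6] contact_force: [0.3, -0.1, 4.1] 
time_s: 14.37 ee_pos: [513.9, 19.2, 112.4] contact_force: [-2.1, 0.8, 7.5] 
time_s: 14.7 ee_pos: [513.9, 19.3, 112.3] contact_force: [-3.4, 1.1, 11.1] 
time_s: 15.03 ee_pos: [513.9, 19.3, 112.1] contact_force: [-3.9, 0.9, 13.1] 
time_s: 15.37 ee_pos: [513.9, 19.4, 112.0] contact_force: [-5.5, 1.0, 16.7]
```

To row units: -25 mm is -0.025, -10 mm is -0.01.

```bash
echo '[[[0,0,-0.01,0,0,0],[0,0,-0.025,0,0,0],[0,0,-0.025,0,0,0]]]' > next.json && python3 drive.py next.json | grep pos; python3 -c "
from h import *
rel((508.3,-160.5,138))"
```

```text
ee_pos: [515.3, 19.0, 137.5]
shift [-167.65   64.49   -0.43] yaw -23.26 rz None tilt [ 4.3e-03 -4.0e-04 -1.0e+00] t 15.6167 j6 0.29400929084162747
```

To row units: -167 mm is -0.167, -134 mm is -0.134.

```bash
echo '[[[-0.033,0.013,0,0,0,0],[-0.066,0.026,0,0,0,0],[-0.1,0.039,0,0,0,0],[-0.134,0.052,0,0,0,0],[-0.167,0.064,0,0,0,0]]]' > next.json && python3 drive.py next.json | grep pos
echo '[[[0,0,0.02,0,0,0],[0,0,0.04,0,0,0],[0,0,0.058,0,0,0],[0,0,0.062,0,0,0],[0,0,0.062,0,0,0]]]' > next.json && python3 drive.py next.json | egrep 'pos|cont|time' | tr '\n' ' '; echo
for i in 1 2 3 4 5; do echo '[[[0,0,0.0007,0,0,0],[0,0,0.0007,0,0,0],[0,0,0.0007,0,0,0]]]' > next.json && python3 drive.py next.json | egrep 'pos|cont|time' | tr '\n' ' '; echo; done
```

```text
ee_pos: [506.3, -161.3, 134.6]
time_s: 16.45 ee_pos: [505.6, -159.2, 71.7] contact_force: [-0.0, -0.5, 0.1] 
time_s: 16.7 ee_pos: [507.3, -159.6, 73.6] contact_force: [0.6, -0.3, -0.4] 
time_s: 16.95 ee_pos: [506.8, -159.5, 72.3] contact_force: [-0.6, -0.3, 0.2] 
time_s: 17.2 ee_pos: [506.6, -159.5, 71.2] contact_force: [0.3, -0.2, -0.1] 
time_s: 17.45 ee_pos: [506.6, -159.5, 70.4] contact_force: [-0.9, -0.2, -0.3] 
time_s: 17.7 ee_pos: [506.7, -159.6, 69.9] contact_force: [0.5, 0.1, 1.8]
```

To row units: 0.6 mm is 0.0006.

```bash
for i in 1 2 3 4; do echo '[[[0,0,0.0006,0,0,0],[0,0,0.0006,0,0,0],[0,0,0.0006,0,0,0]]]' > next.json && python3 drive.py next.json | egrep 'pos|cont|time' | tr '\n' ' '; echo; done
```

```text
time_s: 17.95 ee_pos: [506.7, -159.6, 69.7] contact_force: [-1.4, 0.6, 6.1] 
time_s: 18.2 ee_pos: [506.7, -159.7, 69.6] contact_force: [-3.1, 1.1, 9.4] 
time_s: 18.45 ee_pos: [506.7, -159.7, 69.5] contact_force: [-3.7, 1.3, 13.7] 
time_s: 18.7 ee_pos: [506.7, -159.7, 69.5] contact_force: [-5.7, 1.8, 18.3]
```

To row units: -130 mm is -0.13, -100 mm is -0.1.

```bash
echo '[[[0,0,-0.02,0,0,0],[0,0,-0.06,0,0,0],[0,0,-0.1,0,0,0],[0,0,-0.13,0,0,0],[0,0,-0.13,0,0,0]]]' > next.json && python3 drive.py next.json | egrep 'pos|cont|time'
python3 - <<'E'
from h import *
s=snap('side','s2')
cv2.imwrite('pics/s2c.png',cv2.resize(s[170:290,250:410],None,fx=5,fy=5,interpolation=cv2.INTER_CUBIC))
E
```

```text
time_s: 19.12
ee_pos: [509.5, -160.9, 204.0]
contact_force: [0.6, -0.1, 0.4]
```

View pics/s2c.png

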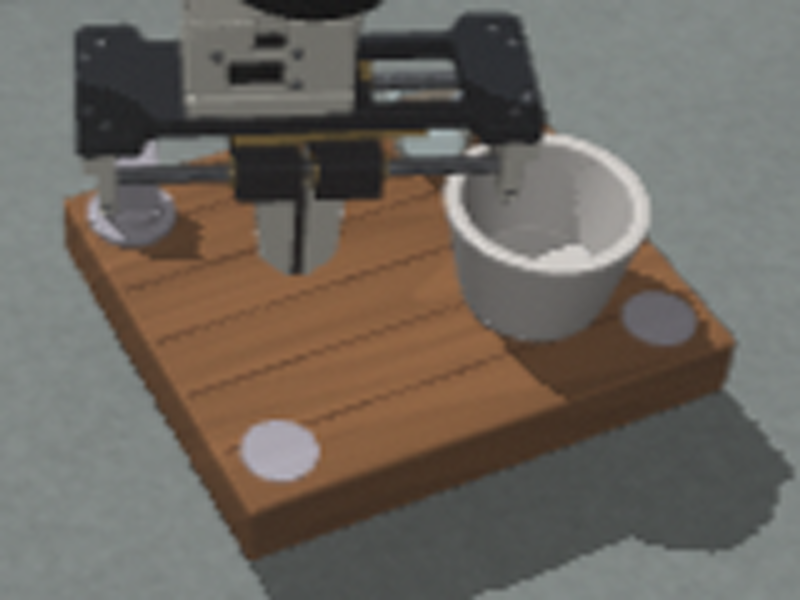

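The block and mortar stand where they were: the foot_b disc is at crop (280,450), the same as before once the crop shift is allowed for. The salt's base shows at (430,140) behind the gripper.

```bash
python3 -c "
from plant import env
print(env.sign_off())"
```

```text
the job is handed in; nothing more can be done
None
```

I turned the screw 2.5 rad clockwise, about 4.0 mm of foot travel. The screw corner and the foot_b corner then pressed firm at 17–18 N; I did not press foot_c or foot_d. The mortar and salt are still standing on the block, the block has not visibly moved, and I handed the job in at about 19 s.

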